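# Hang the fresh stone rack on the drying carousel

### The arm

A 6-joint arm with a two-finger parallel gripper is mounted at the origin on the work surface. World frame = base frame: x ahead of the robot, y to its left, z up, the work surface at z = 0. Lengths are in m, angles in degrees, forces in N, time in s.
With the tool pointing down it reaches from about 0.375 to 0.9 m from the base axis. Payload 3.1 kg.
Tool frame: the origin (TCP) lies between the finger pads; the fingertips stand 22 mm ahead of it and the grasp point (between the pads) lies 3 mm ahead of it; y points along the fingers, x is the direction in which the jaws open and shut, and the axes are right-handed (so a half turn about y gives the same grasp; the last joint's range is limited). The gripper opens to 87 mm and grips with 3 to 60 N. Pads are 19 mm wide; open, the fingers measure 117 mm over their backs; the gripper's body (75 mm by 190 mm) begins 51 mm behind the grasp point.
Start: joints at [-79.727, 30.224, 82.088, -0, 67.689, -10.227], TCP at [0.219, -0.585, 0.245] pointing down, gripper open.
Joint ranges: [-176.69, 176.69], [-43.24, 126.21], [12.49, 139.97], [-82, 262], [0, 151.66], [-163.58, 163.58]. Speed limits (degrees/s): [159.86, 159.86, 180, 180, 180, 180].

### API

Orientations are given as a 3x3 rotation matrix whose columns are the frame's x, y, z axes.
In Python, from rig import bot, imaging, workorder gives the robot as it stands. The module is installed in compiled form; this text tells all that it offers.
- The arm moves only by the tool drive_tool, never from a script. Its argument "commands" is a list of rows, each an object of numbers: "dx", "dy", "dz": the shift along the tool's x, y, z normalised to -1 to 1, where 1 is 4 cm; "wx", "wy", "wz": the turn, a rotation vector about the tool's x, y, z normalised to -1 to 1, where 1 is pi/2 rad; "grip": the finger opening in mm, from 0 to 87. In form: [{"dx": .., "dy": .., "dz": .., "wx": .., "wy": .., "wz": .., "grip": ..}, ...]. A call has 1 to 8 rows; each row shifts and turns the commanded pose from where the row before left it, along the tool's axes as they then stand; what a row does not reach is not made up. A row lasts 1/8 s, in which the tool goes at most 62.5 mm and 10.7 degrees, less where a joint would pass 70% of its speed; a pose out of reach is approached as far as the arm can. A call with a number of a shift or a turn outside -1 to 1 is refused whole. A call with a gripper value outside its range is refused whole. The fingers move at their own pace and stop on an object; the grip force is fixed at half the most. Time passes only in rows, so rows that do not move let the fingers close. It gives the time, the measured TCP pose, the force and the opening at its end, in the units of the state.
- bot.read_state(): the state, without advancing time (a new reading comes with each control period).
- imaging.capture(name): name is "scene" or "top" or "wrist"; returns (picture, depth): 480x640x3 uint8, red, green, blue; 480x640 float32, m along the optical axis (not along the pixel's ray), 0 where there is no reading.
- imaging.get_calibration(name): a dict with "mtx" (3x3 intrinsics, pixels), "dist" ([k1, k2, p1, p2, k3] as OpenCV has them; the pictures are not rectified), "world_to_cam" (4x4, takes a point from world to camera coordinates). Camera axes: x right, y down, z forward; pixel columns grow to the right and rows downward; lengths in m; the calibration is good to about 2 mm. A picture is of the moment at which its call begins: read the wrist's pose just before it. get_calibration takes no time and is no camera call; for the wrist camera it gives the pose at the moment of the call.
- workorder.hand_in(): hands the job in, once; it reports no verdict.
The state is a dict: "time_s": time; "joint_positions": joint angles; "qvel": joint speeds; "tau": joint torques, N m; "position": TCP position; "tcp_rot": TCP orientation; "force": force on the tool from outside, world axes, zero at the start; "moment": the same for the moment, N m; "opening": opening from 0.0 (shut) to 1.0 (fully open).
Only numpy, scipy, OpenCV 4.12 (cv2) and the standard library are available. Lean on these libraries where they do the work, as an engineer would, in place of code of your own. Each camera call takes 0.05 s, during which the arm holds its last target. There are 200 camera calls.

### The job

Pull the carousel's locking knob straight up to release it, turn the carousel by its upright pegs until the empty hook stands over the brass pointer, and then hang the fresh stone rack from the stand by its eye on that hook. Let go of the rack and push the knob fully down again to lock the carousel, with the hook still over the pointer. Leave the three full racks and everything else on the table alone.

Things in the scene. Friction and masses are not known exactly. Their poses are not given: they have to be found in the camera images.
- base: fixed foot of the drying carousel: dark wood disc 210 mm across and 22 mm high with a steel column; origin under the column's centre on the table. Its -x axis is the loading direction, roughly towards the robot: there a 24 mm wide wooden nose, 12 mm high, carries a brass pointer strip and reaches 220 mm from the axis.
- turret (a joint): turn of the carousel about the vertical axis through base's origin, rad, counterclockwise from above, may pass a full turn; at 0 (or 2 pi) the empty hook is exactly over the pointer. Lock released: turns easily (0.1 N m friction), stops at once when not pushed. Dark green disc 244 mm across, top 210 mm above the table, four hooks 90 degrees apart, four pegs midway between them.
- lock (a joint): height of the locking knob, m: 0 fully down = locked, 0.020 fully up = released (free above 0.010); stays where it is left; needs 5 to 15 N either way. Locked, a pin on the knob's arm stands between two of 18 brass teeth on the disc and leaves the carousel about 5 degrees of play either way; pushed down near a tooth it nudges the carousel by up to 5 degrees. At turret = 0 the pin is midway between two teeth.
- knob_top (a point): centre of the top of the locking knob, on the carousel's axis; 268 mm above the table when down. Black round grip 40 mm across and 34 mm high, on a red flange 60 mm across and 12 mm high with a 12 mm wide red arm reaching 67 mm from the axis towards the pointer. Does not turn with the carousel.
- empty_seat (a point): where a hung rack's eye rests on the empty hook: 150 mm from the axis, 207 mm above the table. The hook is a 10 mm steel bar running radially out from the disc's rim (122 mm from the axis, bar top there 212 mm high), dipping here and ending in an upturned tip 179 mm from the axis, tip top 229 mm high. Pass the eye inwards over the tip, then lower it.
- peg0 (a point): centre of the top of a turning peg: wooden, 16 mm across, standing on the disc 110 mm from the axis, from 210 to 268 mm above the table; 45 degrees counterclockwise (from above) from the empty hook.
- peg1 (a point): the same on the next peg, 135 degrees counterclockwise from the empty hook.
- peg2 (a point): the same on the peg 225 degrees counterclockwise from the empty hook.
- peg3 (a point): the same on the peg 315 degrees counterclockwise from the empty hook.
- full1: full rack already hanging on the carousel (cannot come off, swings a few degrees), same shape as rack; origin where it hangs on its hook, 150 mm from the axis and 207 mm above the table; it reaches from 53 to 249 mm above the table. On the hook 90 degrees counterclockwise from the empty one. Keep the robot off it.
- full2: the same, on the hook opposite the empty one.
- full3: the same, on the hook 270 degrees counterclockwise from the empty one.
- rack: fresh rack, bamboo with white stones, upright, 196 mm tall, 84 wide (y), 22 thick (x), 0.15 to 0.3 kg; origin under its foot's centre. Foot 14 mm thick, 28 high. Eye: opening 52 mm wide through along x, 94 to 154 mm above the origin. Above it a crossbar 68 wide, 14 thick, 154 to 166 mm, then a grip block 30 wide (y), 16 thick (x), 166 to 196 mm. Either face may go first.
- eye (a point): middle of the crossbar's underside at the top of the rack's eye, 154 mm above the rack's origin; comes to rest at empty_seat. Slanting gussets in the eye's upper corners narrow it to about 16 mm at the very top (full width from 20 mm below), so it centres itself sideways on the hook.
- stand: fixed stand: wooden plate 120 x 130 mm, 8 mm thick, origin under its centre, with a slot of walls 32 mm high above the table (17 x 88 mm inside, long along its y) in which the fresh rack stands, its foot 8 mm above the table. Lift the rack straight up by more than 30 mm to clear it.
- bowl: bystander: jade-green ceramic bowl, 120 mm across, 60 mm high
- sandstone: bystander: grey sanding stone, 180 mm long, 70 mm wide, 35 mm high
- burnisher: bystander: burnisher with dark horn handle, 185 mm long, lying on the table
- waxjar: bystander: amber jar with brass cap, 70 mm across, 70 mm high
- brush: bystander: brush lying on the table
- gobowl: bystander: dark wooden bowl, 110 mm across, 75 mm high
- load_mark (a point): point on the brass pointer, 150 mm from the axis along the loading direction, 14 mm above the table: the empty hook's seat must come straight above it.
There are look-alikes about, which are no part of the job. What is shaped like the rack but pink or red is not meant.

How it is judged:
By the outcome, as a careful person would: the job done as asked, in the order asked, and still so for the second after the job is handed in, with the robot touching nothing.
It also fails if it takes over 72 s, if anything falls off the work surface, if the arm or the gripper's body presses on something with over 40 N, if the wrist force passes 120 N, or if a joint passes its speed limit or range.

## Working session

There is one attempt and no reset: what is moved stays moved. The work goes in short steps, Python scripts to look and compute and a tool call to move; the robot and the scene stay as the last step left them, time stands still between calls to the robot, and variables do not carry over. Pictures are saved under pics/ and viewed, on a budget of 10 in all, crops included, one or two more only if the job needs it, and the job is handed in when it is done.

Besides the shell and the picture viewer there is one more tool, called after "Call:" in YAML: its name, and indented under it one key for each argument. drive_tool: Moves the arm, as the interface text tells. Its arguments: {"type":"object","properties":{"commands":{"type":"array"}},"required":["commands"]}

```bash
mkdir -p pics; cat > h.py <<'E'
import numpy as np, cv2
from rig import bot, imaging, workorder
def cap(n):
    c=imaging.get_calibration(n); p,d=imaging.capture(n); return p,d,c
def cloud(d,c):
    K=np.array(c["mtx"]);D=np.array(c["dist"]);T=np.array(c["world_to_cam"])
    v,u=np.mgrid[:480,:640]
    n=cv2.undistortPoints(np.stack([u,v],-1).reshape(-1,1,2).astype(np.float64),K,D).reshape(480,640,2)
    P=np.concatenate([n*d[...,None],d[...,None]],-1)
    return (P-T[:3,3])@T[:3,:3]
def ray(uv,z,c):
    K=np.array(c["mtx"]);D=np.array(c["dist"]);T=np.array(c["world_to_cam"])
    n=cv2.undistortPoints(np.array(uv,float).reshape(-1,1,2),K,D).reshape(-1,2)
    r=np.c_[n,np.ones(len(n))]@T[:3,:3]; o=-T[:3,:3].T@T[:3,3]
    return o+r*((z-o[2])/r[:,2])[:,None]
def save(p,n): cv2.imwrite(f"pics/{n}.png",p[...,::-1])
E
python3 - <<'E'
from h import *
for n in("scene","top"):
    p,d,c=cap(n); save(p,n); np.savez(n,p=p,d=d,P=cloud(d,c))
    T=np.array(c["world_to_cam"]); print(n,-T[:3,:3].T@T[:3,3],T[:3,:3].round(2).tolist())
s=bot.read_state();print(s)
E
```

```text
scene [ 0.91306405 -0.38790734  1.01575188] [[0.74, 0.67, 0.01], [0.58, -0.62, -0.53], [-0.35, 0.4, -0.85]]
top [ 0.24528356 -0.01008295  1.5958882 ] [[0.05, -1.0, -0.0], [-0.98, -0.05, -0.21], [0.21, 0.01, -0.98]]
{'time_s': 0.1, 'joint_positions': array([-7.97248791e+01,  3.02709533e+01,  8.21477393e+01, -1.31878576e-03,
        6.76902459e+01, -1.02257288e+01]), 'qvel': array([ 0.02876536, -0.13336731, -0.18616118, -0.06078296,  0.02592097,
        0.08465259]), 'tau': array([ 7.16985511e-06, -4.40982771e+01, -1.77151018e+01,  6.34113676e-02,
        5.34003088e-02, -4.99796454e-05]), 'position': array([ 0.21881593, -0.58479461,  0.24370551]), 'tcp_rot': array([[ 3.50229139e-01, -3.60103142e-04,  9.36663985e-01],
       [-9.36662178e-01,  1.86704336e-03,  3.50229181e-01],
       [-1.87491091e-03, -9.99998192e-01,  3.16597996e-04]]), 'force': array([ 0.09702232, -0.39629087,  0.35519532]), 'moment': array([ 0.00247464, -0.01309756,  0.00204168]), 'opening': 1.001340511752545}
```

View pics/scene.png

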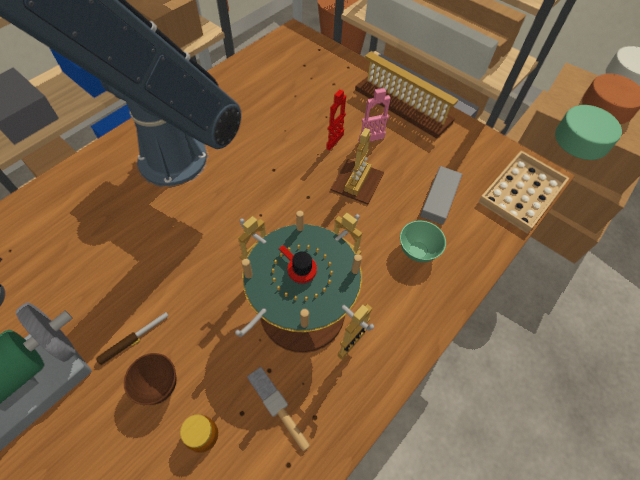

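View pics/top.png

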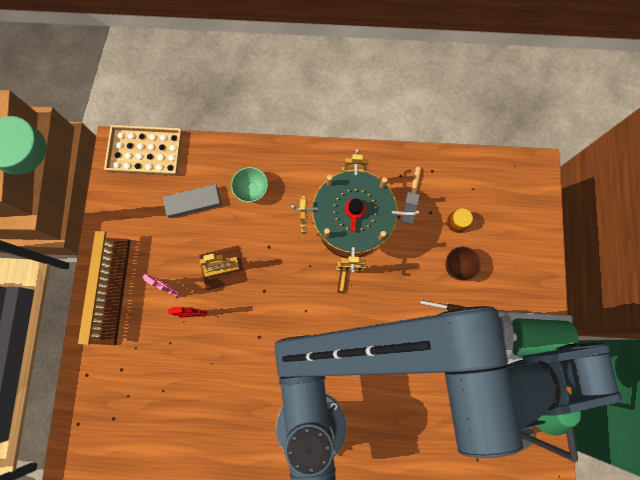

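```bash
python3 - <<'E'
from h import *
z=np.load("top.npz");P=z["P"];p=z["p"].astype(int);R,G,B=p[...,0],p[...,1],p[...,2]
X,Y,Z=P[...,0],P[...,1],P[...,2]
c=imaging.get_calibration("top")
roi=np.zeros_like(R,bool);roi[140:290,280:430]=1
def show(n,m):
    print(n,m.sum(),np.median(P[m],0).round(4) if m.any() else "")
disc=roi&(abs(Z-.21)<.008)&(G>R+8)
q=P[disc][:,:2]; (cc,r)=cv2.minEnclosingCircle(q.astype(np.float32).reshape(-1,1,2)); print("disc",disc.sum(),cc,r)
red=roi&(R>150)&(G<60)&(B<60); show("red",red)
blk=roi&(Z>.25)&(Z<.30)&(R<60); show("knob",blk)
q=P[blk]; print(q[:,:2].min(0),q[:,:2].max(0))
a=P[red&(Z>.2)]; C=np.median(q[:,:2],0)
far=a[np.hypot(*(a[:,:2]-C).T)>.04]; print("arm",len(far),far.mean(0), "z",np.median(a[:,2]))
# pegs
m=(roi&(Z>.252)&(Z<.285)&(R>B+30)&(G>90)).astype(np.uint8)
n,l,s,ce=cv2.connectedComponentsWithStats(m)
for i in range(1,n):
    if s[i,4]>5: print("peg",ce[i],s[i,4],np.median(P[l==i],0).round(4), ray(ce[i],.268,c).round(4))
# brass pointer/hook
m=(roi&(Z>.16)&(Z<.24)&(abs(R-B)<25)&(R>120)).astype(np.uint8)
n,l,s,ce=cv2.connectedComponentsWithStats(m)
for i in range(1,n):
    if s[i,4]>8: print("steel",ce[i],s[i,4],np.median(P[l==i],0).round(4))
# rack
r2=np.zeros_like(roi);r2[240:300,190:255]=1
m=r2&(Z>.19)&(Z<.22);show("racktop",m)
if m.any(): print(P[m].min(0),P[m].max(0))
m=r2&(Z>.15)&(Z<.22);print(cv2.minAreaRect((P[m][:,:2]*1000).astype(np.float32).reshape(-1,1,2)))
m=r2&(Z>.004)&(Z<.015);print("stand",m.sum(),cv2.minAreaRect((P[m][:,:2]*1000).astype(np.float32).reshape(-1,1,2)))
for n,(u,v,w,h) in dict(pink=(140,270,45,30),redrack=(165,300,45,20)).items():
    q=P[v:v+h,u:u+w].reshape(-1,3);q=q[q[:,2]>.05];print(n,q.min(0),q.max(0))
E
```

```text
disc 4326 (0.6322085857391357, -0.09274496138095856) 0.12120281159877777
red 148 [ 0.6093 -0.0832  0.2343]
knob 165 [ 0.6293 -0.0921  0.2677]
[ 0.61227968 -0.10943557] [ 0.65227189 -0.07314654]
arm 33 [ 0.57740619 -0.08662936  0.23419113] z 0.23431926599775918
peg [360.75 156.5 ] 8 [ 0.7827 -0.1009  0.254 ] [[ 0.7755 -0.1006  0.268 ]]
peg [329.34482759 177.27586207] 29 [ 0.7089 -0.0136  0.2685] [[ 0.7086 -0.0143  0.268 ]]
peg [384.21428571 179.85714286] 28 [ 0.7087 -0.1685  0.2688] [[ 0.7093 -0.1691  0.268 ]]
peg [326.89285714 230.71428571] 28 [ 0.5536 -0.0154  0.2685] [[ 0.5537 -0.0153  0.268 ]]
peg [382.96774194 233.48387097] 31 [ 0.5549 -0.1699  0.2678] [[ 0.5542 -0.1698  0.268 ]]
peg [354.16666667 257.83333333] 6 [ 0.4839 -0.095   0.2538] [[ 0.4819 -0.0933  0.268 ]]
steel [355.47619048 170.47619048] 21 [ 0.7526 -0.0915  0.2105]
steel [311.2173913  208.34782609] 23 [0.6315 0.034  0.21  ]
steel [404.56451613 212.74193548] 62 [ 0.6324 -0.242   0.2098]
steel [352.82608696 250.56521739] 23 [ 0.5139 -0.0924  0.2126]
racktop 68 [0.4734 0.3165 0.2048]
[0.46319269 0.30209197 0.19032762] [0.48610889 0.33146022 0.20951022]
((473.6847839355469, 317.09783935546875), (17.635404586791992, 68.12633514404297), 18.623796463012695)
stand 1179 ((468.263671875, 319.10162353515625), (194.77188110351562, 215.83749389648438), 3.3027586936950684)
pink [ 0.24528356 -0.01008295  0.050605  ] [0.42355938 0.51349909 1.5958882 ]
redrack [ 0.24528356 -0.01008295  0.05016841] [0.3313649  0.43339937 1.5958882 ]
```

```bash
python3 - <<'E'
from h import *
for n in("top","scene"):
    z=np.load(n+".npz");P=z["P"];p=z["p"].astype(int);R,G,B=p[...,0],p[...,1],p[...,2]
    X,Y,Z=P[...,0],P[...,1],P[...,2];C=np.array([.6315,-.0921])
    def fit(m,name):
        q=P[m][:,:2].astype(np.float32)
        if len(q)<6: print(name,len(q));return
        w,v=np.linalg.eigh(np.cov(q.T));d=v[:,1];print(n,name,len(q),q.mean(0).round(4),"dir",np.degrees(np.arctan2(d[1],d[0])).round(1)%180,"sd",np.sqrt(w).round(4))
    near=(abs(X-.474)<.07)&(abs(Y-.318)<.07)
    fit(near&(Z>.18)&(Z<.215),"grip+")
    fit(near&(Z>.155)&(Z<.215),"cross")
    fit(near&(Z>.024)&(Z<.036),"wall")
    w=(abs(X-.474)<.11)&(abs(Y-.318)<.11)&(Z>.0045)&(Z<.012)
    q=P[w][:,:2];print("plate",len(q),cv2.minAreaRect((q*1000).astype(np.float32)) if len(q)>5 else "")
    r=np.hypot(X-C[0],Y-C[1]);
    m=(r>.12)&(r<.225)&(X<.6)&(Z>.008)&(Z<.018);fit(m,"nose")
    for a in P[m][:: max(1,m.sum()//12)]: print(a.round(3),end=" ")
    red=(R>150)&(G<60)&(B<60)&(abs(Z-.234)<.006)&(r<.08)
    q=P[red][:,:2]-C; f=q[np.hypot(*q.T)>.036];print("\narm",len(f),np.degrees(np.arctan2(f[:,1],f[:,0])).mean())
    for k in [(.17,.3)]: 
        m=(r>.16)&(r<.18)&(Z>.2)&(Z<.24)&(Y<-.2)
        q=P[m];print("hooktip",len(q), q.mean(0) if len(q) else "")
E
```

```text
top grip+ 83 [0.473  0.3149] dir 107.6 sd [0.0051 0.0105]
top cross 163 [0.4733 0.3144] dir 107.6 sd [0.0048 0.0185]
top wall 219 [0.4685 0.3097] dir 111.6 sd [0.0099 0.036 ]
plate 1061 ((473.7608642578125, 317.95440673828125), (219.8101043701172, 219.48468017578125), 89.98783111572266)
top nose 244 [ 0.4742 -0.0753] dir 86.1 sd [0.0462 0.0785]
[0.599 0.124 0.009] [0.548 0.062 0.008] [ 0.535 -0.239  0.008] [ 0.507 -0.155  0.009] [0.471 0.021 0.01 ] [ 0.478 -0.169  0.008] [ 0.462 -0.066  0.012] [ 0.456 -0.079  0.015] [ 0.444 -0.019  0.009] [ 0.44  -0.074  0.012] [ 0.43  -0.061  0.013] [ 0.424 -0.074  0.014] [ 0.415 -0.075  0.012] 
arm 41 157.0398570872619
hooktip 27 [ 0.63280231 -0.26315434  0.21579259]
scene grip+ 111 [0.4775 0.312 ] dir 101.4 sd [0.005  0.0098]
scene cross 196 [0.4793 0.3068] dir 102.2 sd [0.0046 0.0161]
scene wall 251 [0.4839 0.3024] dir 97.3 sd [0.0119 0.0339]
plate 1054 ((473.59375, 318.315673828125), (218.91567993164062, 218.9492950439453), 0.326480507850647)
nose 1
[ 0.599 -0.287  0.009] 
arm 61 100.1264799896709
hooktip 56 [ 0.63572557 -0.26255619  0.21372964]
```

Call:
drive_tool:
  commands:
    - {"dx":-0.5,"dy":-0.5,"dz":0.9}
    - {"dx":-0.5,"dy":-0.5,"dz":0.9}
    - {"dx":-0.57,"dy":-0.5,"dz":1}
    - {"dx":-0.57,"dy":-0.5,"dz":1}
    - {"dx":-0.57,"dy":-0.5,"dz":1}
    - {"dx":-0.57,"dz":1}
    - {"dx":-0.57,"dz":1}
    - {"dx":-0.57,"dz":1}

```text
schema error: expected keys dx, dy, dz, wx, wy, wz, grip
```

Call:
drive_tool:
  commands:
    - {"dx":-0.57,"dz":1}
    - {"dx":-0.57,"dz":1}
    - {"dx":-0.57,"dz":1}
    - {"dx":-0.57,"dz":1}
    - {}
    - {}

```text
schema error: expected keys dx, dy, dz, wx, wy, wz, grip
```

```bash
python3 - <<'E'
from h import *
s=bot.read_state();print(s["position"],s["time_s"],s["joint_positions"].round(1))
p,d,c=cap("wrist");save(p,"w1");np.savez("w1",p=p,d=d,P=cloud(d,c))
T=np.array(c["world_to_cam"]); print(-T[:3,:3].T@T[:3,3],T[:3,:3].round(2).tolist())
E
```

```text
[ 0.21881593 -0.58479461  0.24370551] 0.1 [-79.7  30.3  82.1  -0.   67.7 -10.2]
[ 0.27969668 -0.56131818  0.38511293] [[0.35, -0.94, -0.0], [-0.91, -0.34, 0.24], [-0.23, -0.08, -0.97]]
```

View pics/w1.png

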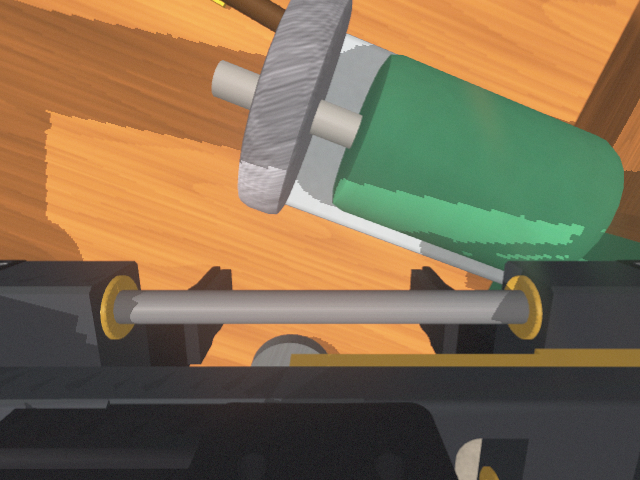

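Call:
drive_tool:
  commands:
    - {"dx":0,"dy":-0.9,"dz":0,"wx":0,"wy":0,"wz":0,"grip":87}
    - {"dx":-0.2,"dy":-0.9,"dz":0.5,"wx":0,"wy":0,"wz":0,"grip":87}
    - {"dx":-0.5,"dy":-0.7,"dz":0.9,"wx":0,"wy":0,"wz":0,"grip":87}
    - {"dx":-0.57,"dy":0,"dz":1,"wx":0,"wy":0,"wz":0,"grip":87}
    - {"dx":-0.57,"dy":0,"dz":1,"wx":0,"wy":0,"wz":0,"grip":87}
    - {"dx":-0.57,"dy":0,"dz":1,"wx":0,"wy":0,"wz":0,"grip":87}
    - {"dx":-0.57,"dy":0,"dz":1,"wx":0,"wy":0,"wz":0,"grip":87}
    - {"dx":-0.57,"dy":0,"dz":1,"wx":0,"wy":0,"wz":0,"grip":87}

```text
time_s: 1.15
position: [0.4097, -0.3613, 0.3443]
tcp_rot: [[0.35, -0.0, 0.937], [-0.937, 0.0, 0.35], [-0.0, -1.0, -0.0]]
force: [1.0, -0.7, -0.3]
opening: 1.001
```

Call:
drive_tool:
  commands:
    - {"dx":-0.57,"dy":0,"dz":1,"wx":0,"wy":0,"wz":0,"grip":87}
    - {"dx":-0.57,"dy":0,"dz":1,"wx":0,"wy":0,"wz":0,"grip":87}
    - {"dx":-0.57,"dy":0,"dz":1,"wx":0,"wy":0,"wz":0,"grip":87}
    - {"dx":-0.57,"dy":0,"dz":1,"wx":0,"wy":0,"wz":0,"grip":87}
    - {"dx":0,"dy":0,"dz":0,"wx":0,"wy":0,"wz":0,"grip":87}

```text
time_s: 1.78
position: [0.5282, -0.2186, 0.3441]
tcp_rot: [[0.355, -0.0, 0.935], [-0.935, 0.001, 0.355], [-0.001, -1.0, 0.0]]
force: [-0.4, -0.4, 0.3]
opening: 1.001
```

```bash
cat >> h.py <<'E'
def delta(target):
    s=bot.read_state();R=s["tcp_rot"];d=np.array(target)-s["position"]
    print("t",round(s["time_s"],2),"pos",s["position"].round(4),"xyaw",np.degrees(np.arctan2(R[1,0],R[0,0])).round(2),"ydown",R[:,1].round(3),"tool delta /4cm",(R.T@d/.04).round(3),"F",s["force"].round(1),"open mm",round(s["opening"]*87,1),"j",s["joint_positions"].round(1))
E
python3 - <<'E'
from h import *
delta([.6315,-.0921,.32])
p,d,c=cap("wrist");save(p,"w2");np.savez("w2",p=p,d=d,P=cloud(d,c))
E
```

```text
t 1.77 pos [ 0.5282 -0.2186  0.3441] xyaw -69.23 ydown [-0.     0.001 -1.   ] tool delta /4cm [-2.04   0.606  3.537] F [-0.4 -0.4  0.3] open mm 87.1 j [-33.7  20.3  82.5   0.   77.2  35.5]
```

View pics/w2.png

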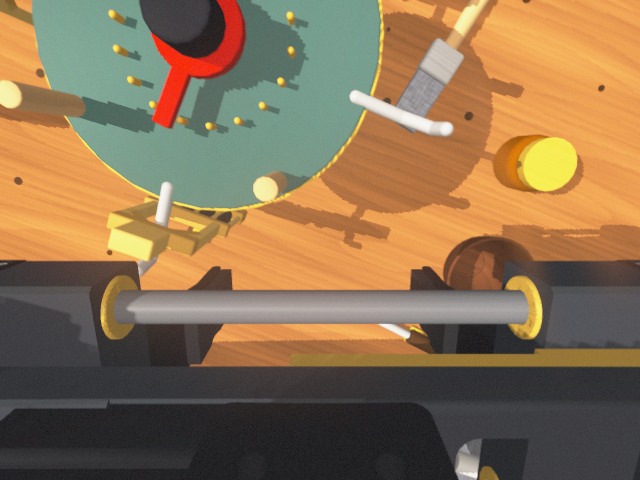

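```bash
python3 - <<'E'
from h import *
z=np.load("w2.npz");P=z["P"];p=z["p"].astype(int);R,G,B=p[...,0],p[...,1],p[...,2];C=np.array([.6315,-.0921])
red=(R>120)&(G<70)&(B<70)&(abs(P[...,2]-.234)<.006)
q=P[red][:,:2];r=np.hypot(*(q-C).T);f=q[(r>.036)&(r<.07)];a=np.unwrap(np.arctan2(*(f-C).T[::-1]))
w,v=np.linalg.eigh(np.cov(f.T));print(len(f),np.degrees(a.mean())%360,np.degrees(np.arctan2(*v[::-1,1]))%180,f.mean(0))
pg=(abs(P[...,2]-.268)<.004)&(R>150);pg[:, :120]=0
q=P[pg];print("peg",len(q),q.mean(0),np.degrees(np.arctan2(*(q.mean(0)[:2]-C)[::-1]))%360)
m=(abs(R-B)<25)&(R>150)&(P[...,2]>.19)&(P[...,2]<.24);m[:,:330]=0
q=P[m][:,:2]-C;print("hook",len(q),np.degrees(np.arctan2(q[:,1],q[:,0])).mean()%360)
z=np.load("top.npz");P=z["P"];q=P[(P[...,2]>.0095)&(P[...,2]<.02)][:,:2]-C
rr=np.hypot(*q.T);an=np.degrees(np.arctan2(q[:,1],q[:,0]))%360;k=(rr>.16)&(rr<.225)&(abs(an-175)<8);print("nose",k.sum(),an[k].mean(),an[k].min(),an[k].max(),rr[k].max())
E
```

```text
914 176.85613826437407 173.95085706446298 [ 0.58114703 -0.08926957]
peg 517 [ 0.55629793 -0.17031408  0.26884261] 226.12474189302975
hook 1436 270.50391408631833
nose 112 174.42861148328657 170.61688363819982 181.38864612184537 0.2188779972042368
```

Call:
drive_tool:
  commands:
    - {"dx":-0.54,"dy":0,"dz":1,"wx":0,"wy":0,"wz":0,"grip":70}
    - {"dx":-0.5,"dy":0,"dz":1,"wx":0,"wy":0,"wz":0,"grip":70}
    - {"dx":-0.5,"dy":0,"dz":1,"wx":0,"wy":0,"wz":0,"grip":70}
    - {"dx":-0.5,"dy":0,"dz":0.54,"wx":0,"wy":0,"wz":0,"grip":70}
    - {"dx":0,"dy":0.3,"dz":0,"wx":0,"wy":0,"wz":0,"grip":70}
    - {"dx":0,"dy":0,"dz":0,"wx":0,"wy":0,"wz":0,"grip":70}

```text
time_s: 2.58
position: [0.6293, -0.0965, 0.3307]
tcp_rot: [[0.349, -0.004, 0.937], [-0.937, 0.0, 0.349], [-0.002, -1.0, -0.004]]
force: [0.3, -0.8, 0.1]
opening: 0.805
```

Call:
drive_tool:
  commands:
    - {"dx":-0.08,"dy":0.5,"dz":0.09,"wx":0,"wy":0,"wz":0,"grip":70}
    - {"dx":0,"dy":0.6,"dz":0,"wx":0,"wy":0,"wz":0,"grip":70}
    - {"dx":0,"dy":0.6,"dz":0,"wx":0,"wy":0,"wz":0,"grip":70}
    - {"dx":0,"dy":0,"dz":0,"wx":0,"wy":0,"wz":0,"grip":70}
    - {"dx":0,"dy":0,"dz":0,"wx":0,"wy":0,"wz":0,"grip":30}
    - {"dx":0,"dy":0,"dz":0,"wx":0,"wy":0,"wz":0,"grip":30}
    - {"dx":0,"dy":0,"dz":0,"wx":0,"wy":0,"wz":0,"grip":30}

```text
time_s: 3.45
position: [0.6336, -0.0912, 0.2656]
tcp_rot: [[0.35, 0.002, 0.937], [-0.937, -0.001, 0.35], [0.001, -1.0, 0.001]]
force: [-0.1, -0.5, 0.2]
opening: 0.55
```

Call:
drive_tool:
  commands:
    - {"dx":0,"dy":0,"dz":0,"wx":0,"wy":0,"wz":0,"grip":30}
    - {"dx":0,"dy":0,"dz":0,"wx":0,"wy":0,"wz":0,"grip":30}
    - {"dx":0,"dy":0,"dz":0,"wx":0,"wy":0,"wz":0,"grip":30}

```text
time_s: 3.82
position: [0.6341, -0.0925, 0.2653]
tcp_rot: [[0.35, 0.002, 0.937], [-0.937, -0.003, 0.35], [0.004, -1.0, 0.001]]
force: [0.7, -4.9, 0.5]
opening: 0.453
```

Gripped (39.4 mm). Pull up.

Call:
drive_tool:
  commands:
    - {"dx":0,"dy":-0.15,"dz":0,"wx":0,"wy":0,"wz":0,"grip":30}
    - {"dx":0,"dy":-0.2,"dz":0,"wx":0,"wy":0,"wz":0,"grip":30}
    - {"dx":0,"dy":-0.15,"dz":0,"wx":0,"wy":0,"wz":0,"grip":30}
    - {"dx":0,"dy":-0.05,"dz":0,"wx":0,"wy":0,"wz":0,"grip":30}
    - {"dx":0,"dy":0,"dz":0,"wx":0,"wy":0,"wz":0,"grip":30}
    - {"dx":0,"dy":0,"dz":0,"wx":0,"wy":0,"wz":0,"grip":30}

```text
time_s: 4.58
position: [0.634, -0.0925, 0.2854]
tcp_rot: [[0.35, 0.001, 0.937], [-0.937, -0.003, 0.35], [0.003, -1.0, 0.0]]
force: [3.3, -5.3, -5.5]
opening: 0.45
```

Call:
drive_tool:
  commands:
    - {"dx":0,"dy":0,"dz":0,"wx":0,"wy":0,"wz":0,"grip":70}
    - {"dx":0,"dy":0,"dz":0,"wx":0,"wy":0,"wz":0,"grip":70}
    - {"dx":0,"dy":0,"dz":0,"wx":0,"wy":0,"wz":0,"grip":70}
    - {"dx":0,"dy":-0.8,"dz":0,"wx":0,"wy":0,"wz":0,"grip":70}
    - {"dx":0.5,"dy":-0.4,"dz":-0.8,"wx":0,"wy":-0.1,"wz":0,"grip":50}
    - {"dx":0.5,"dy":0,"dz":-0.9,"wx":0,"wy":-0.1,"wz":0,"grip":30}
    - {"dx":0,"dy":0,"dz":0,"wx":0,"wy":0,"wz":0,"grip":28}
    - {"dx":0,"dy":0,"dz":0,"wx":0,"wy":0,"wz":0,"grip":28}

```text
time_s: 5.58
position: [0.5888, -0.1554, 0.3346]
tcp_rot: [[0.621, 0.0, 0.783], [-0.783, 0.001, 0.621], [-0.001, -1.0, 0.001]]
force: [-0.4, 0.8, 0.8]
opening: 0.436
```

```bash
python3 - <<'E'
from h import *
delta([.5553,-.1700,.30])
p,d,c=cap("top");P=cloud(d,c);R=p[...,0].astype(int)
r=np.hypot(P[...,0]-.6315,P[...,1]+.0921)
k=(r<.02)&(R<60)&(P[...,2]>.25)&(P[...,2]<.3);print("knob z",k.sum(),np.median(P[k][:,2]) if k.any() else 0)
k=(r<.07)&(R>150)&(p[...,1]<60);print("red z",k.sum(),np.median(P[k][:,2]) if k.any() else 0)
E
```

```text
t 5.58 pos [ 0.5888 -0.1554  0.3346] xyaw -51.58 ydown [ 0.     0.001 -1.   ] tool delta /4cm [-0.236  0.865 -0.884] F [-0.4  0.8  0.8] open mm 37.9 j [-25.3  24.   78.    0.1  78.   26.2]
knob z 25 0.2885229172199745
red z 43 0.25438434809764554
```

Call:
drive_tool:
  commands:
    - {"dx":-0.24,"dy":0.2,"dz":-0.88,"wx":0,"wy":-0.07,"wz":0,"grip":28}
    - {"dx":0,"dy":0,"dz":0,"wx":0,"wy":0,"wz":0,"grip":28}
    - {"dx":0,"dy":0,"dz":0,"wx":0,"wy":0,"wz":0,"grip":28}

```text
time_s: 6.0
position: [0.5562, -0.1698, 0.3267]
tcp_rot: [[0.704, 0.001, 0.71], [-0.71, 0.0, 0.704], [0.001, -1.0, 0.001]]
force: [0.6, 0.6, -0.1]
opening: 0.325
```

```bash
python3 - <<'E'
from h import *
delta([.5548,-.1700,.256])
E
```

```text
t 6.0 pos [ 0.5562 -0.1698  0.3267] xyaw -45.21 ydown [ 0.001  0.    -1.   ] tool delta /4cm [-0.022  1.769 -0.03 ] F [ 0.6  0.6 -0.1] open mm 28.3 j [-28.   22.   82.6   0.   75.3  17.2]
```

Call:
drive_tool:
  commands:
    - {"dx":-0.02,"dy":0.6,"dz":-0.03,"wx":0,"wy":0,"wz":0,"grip":28}
    - {"dx":0,"dy":0.6,"dz":0,"wx":0,"wy":0,"wz":0,"grip":28}
    - {"dx":0,"dy":0.57,"dz":0,"wx":0,"wy":0,"wz":0,"grip":28}
    - {"dx":0,"dy":0,"dz":0,"wx":0,"wy":0,"wz":0,"grip":28}
    - {"dx":-0.383,"dy":0,"dz":0.027,"wx":0,"wy":0.0889,"wz":0,"grip":28}
    - {"dx":-0.383,"dy":0,"dz":0.027,"wx":0,"wy":0.0889,"wz":0,"grip":28}
    - {"dx":-0.383,"dy":0,"dz":0.027,"wx":0,"wy":0.0889,"wz":0,"grip":28}
    - {"dx":0,"dy":0,"dz":0,"wx":0,"wy":0,"wz":0,"grip":28}

```text
time_s: 7.0
position: [0.5298, -0.1315, 0.257]
tcp_rot: [[0.358, 0.002, 0.934], [-0.934, -0.001, 0.358], [0.001, -1.0, 0.002]]
force: [0.1, -0.0, 0.2]
opening: 0.324
```

```bash
cat > turn.py <<'E'
from h import *
def pegs(n="top"):
    p,d,c=cap(n);P=cloud(d,c);C=np.array([.6315,-.0921])
    r=np.hypot(P[...,0]-C[0],P[...,1]-C[1])
    m=((abs(r-.11)<.015)&(abs(P[...,2]-.268)<.007)&(p[...,0]>110)).astype(np.uint8)
    k,l,s,ce=cv2.connectedComponentsWithStats(m)
    for i in range(1,k):
        if s[i,4]>12:
            q=ray(ce[i],.268,c)[0][:2]-C;print(n,"peg",s[i,4],(np.degrees(np.arctan2(q[1],q[0]))%360).round(1),np.hypot(*q).round(4))
    m=(abs(p[...,0].astype(int)-p[...,2])<25)&(p[...,0]>140)&(P[...,2]>.2)&(P[...,2]<.24)&(r>.125)&(r<.185)
    k,l,s,ce=cv2.connectedComponentsWithStats(m.astype(np.uint8))
    for i in range(1,k):
        if s[i,4]>15:
            q=np.median(P[l==i],0)[:2]-C;print(n,"steel",s[i,4],(np.degrees(np.arctan2(q[1],q[0]))%360).round(1),np.hypot(*q).round(4))
    return p,P
if __name__=="__main__":
    delta([.6315,-.0921,.256]);pegs("top");pegs("scene")
E
python3 turn.py
```

```text
t 7.0 pos [ 0.5298 -0.1315  0.257 ] xyaw -69.04 ydown [ 0.002 -0.001 -1.   ] tool delta /4cm [-0.012  0.03   2.726] F [ 0.1 -0.   0.2] open mm 28.1 j [-25.7  23.2  92.8   0.   63.9  43.3]
top peg 25 19.1 0.1097
top peg 29 289.4 0.1105
top peg 24 108.7 0.109
scene peg 50 107.7 0.1051
scene peg 56 16.8 0.1113
scene peg 63 289.5 0.1134
scene steel 17 245.0 0.1303
scene steel 19 333.7 0.1793
```

Call:
drive_tool:
  commands:
    - {"dx":-0.383,"dy":0,"dz":0.027,"wx":0,"wy":0.0889,"wz":0,"grip":28}
    - {"dx":-0.383,"dy":0,"dz":0.027,"wx":0,"wy":0.0889,"wz":0,"grip":28}
    - {"dx":-0.383,"dy":0,"dz":0.027,"wx":0,"wy":0.0889,"wz":0,"grip":28}
    - {"dx":-0.383,"dy":0,"dz":0.027,"wx":0,"wy":0.0889,"wz":0,"grip":28}
    - {"dx":-0.383,"dy":0,"dz":0.027,"wx":0,"wy":0.0889,"wz":0,"grip":28}
    - {"dx":-0.383,"dy":0,"dz":0.027,"wx":0,"wy":0.0889,"wz":0,"grip":28}
    - {"dx":-0.383,"dy":0,"dz":0.027,"wx":0,"wy":0.0889,"wz":0,"grip":28}
    - {"dx":0,"dy":0,"dz":0,"wx":0,"wy":0,"wz":0,"grip":28}

```text
time_s: 8.1
position: [0.5432, -0.0296, 0.2562]
tcp_rot: [[-0.573, 0.002, 0.819], [-0.819, -0.0, -0.573], [-0.001, -1.0, 0.001]]
force: [1.0, -0.8, -0.3]
opening: 0.324
```

```bash
python3 turn.py
```

```text
t 8.1 pos [ 0.5432 -0.0296  0.2562] xyaw -124.99 ydown [ 0.002 -0.    -1.   ] tool delta /4cm [0.014 0.009 2.705] F [ 1.  -0.8 -0.3] open mm 28.2 j [-14.9  23.1  93.1   0.   63.7 110.1]
top peg 29 323.1 0.1097
top peg 27 52.7 0.1097
top peg 26 233.3 0.1093
top steel 24 188.5 0.1471
scene peg 35 143.5 0.1029
scene peg 54 50.4 0.1092
scene peg 60 234.8 0.1104
scene peg 62 322.3 0.1134
scene steel 50 188.7 0.1488
scene steel 21 6.6 0.1318
scene steel 19 7.1 0.1655
scene steel 17 278.8 0.1293
```

Call:
drive_tool:
  commands:
    - {"dx":-0.185,"dy":0,"dz":0.007,"wx":0,"wy":0.0428,"wz":0,"grip":26}
    - {"dx":-0.185,"dy":0,"dz":0.007,"wx":0,"wy":0.0428,"wz":0,"grip":24}
    - {"dx":-0.185,"dy":0,"dz":0.007,"wx":0,"wy":0.0428,"wz":0,"grip":22}
    - {"dx":-0.185,"dy":0,"dz":0.007,"wx":0,"wy":0.0428,"wz":0,"grip":20}
    - {"dx":0,"dy":0,"dz":0,"wx":0,"wy":0,"wz":0,"grip":18}
    - {"dx":0,"dy":0,"dz":0,"wx":0,"wy":0,"wz":0,"grip":16}
    - {"dx":0,"dy":0,"dz":0,"wx":0,"wy":0,"wz":0,"grip":15}

```text
time_s: 9.07
position: [0.5624, -0.0085, 0.2557]
tcp_rot: [[-0.773, 0.001, 0.635], [-0.635, -0.0, -0.773], [-0.0, -1.0, 0.0]]
force: [1.2, -0.5, -0.3]
opening: 0.179
```

```bash
python3 turn.py
```

```text
t 9.07 pos [ 0.5624 -0.0085  0.2557] xyaw -140.58 ydown [ 0.001 -0.    -1.   ] tool delta /4cm [-0.007 -0.006  2.712] F [ 1.2 -0.5 -0.3] open mm 15.6 j [-12.2  24.6  90.5   0.   64.9 128.3]
top peg 25 39.6 0.1098
top peg 25 309.9 0.1106
top peg 25 220.1 0.1097
top steel 29 174.1 0.1467
scene peg 36 129.9 0.103
scene peg 56 221.9 0.1095
scene peg 56 37.8 0.11
scene peg 63 310.1 0.1138
scene steel 45 175.9 0.1499
```

Call:
drive_tool:
  commands:
    - {"dx":0,"dy":0,"dz":0,"wx":0,"wy":0,"wz":0,"grip":30}
    - {"dx":0,"dy":0,"dz":0,"wx":0,"wy":0,"wz":0,"grip":30}
    - {"dx":0,"dy":0,"dz":0,"wx":0,"wy":0,"wz":0,"grip":30}
    - {"dx":0,"dy":-0.8,"dz":0,"wx":0,"wy":0,"wz":0,"grip":40}
    - {"dx":0,"dy":-1,"dz":0,"wx":0,"wy":0,"wz":0,"grip":50}
    - {"dx":-0.6,"dy":0,"dz":-0.8,"wx":0,"wy":-0.1,"wz":0,"grip":60}
    - {"dx":-0.6,"dy":0,"dz":-1,"wx":0,"wy":-0.11,"wz":0,"grip":60}
    - {"dx":-0.6,"dy":0,"dz":-1,"wx":0,"wy":-0.11,"wz":0,"grip":60}

```text
time_s: 10.18
position: [0.525, 0.1189, 0.3279]
tcp_rot: [[-0.367, 0.001, 0.93], [-0.93, 0.0, -0.367], [-0.0, -1.0, 0.001]]
force: [0.9, 0.9, -0.3]
opening: 0.677
```

```bash
python3 - <<'E'
from turn import *
delta([.4735,.3168,.32])
p,P=pegs("top")
save(cv2.resize(p[190:310,290:420],None,fx=5,fy=5,interpolation=cv2.INTER_CUBIC),"t2")
C=np.array([.6315,-.0921])
q=P[(P[...,2]>.0095)&(P[...,2]<.02)][:,:2]-C
rr=np.hypot(*q.T);an=np.degrees(np.arctan2(q[:,1],q[:,0]))%360;k=(rr>.185)&(rr<.225)&(abs(an-174.5)<5);print("nose",k.sum(),an[k].mean(),an[k].min(),an[k].max())
E
```

```text
t 10.18 pos [0.525  0.1189 0.3279] xyaw -111.52 ydown [ 0.001  0.    -1.   ] tool delta /4cm [-4.13   0.197 -3.012] F [ 0.9  0.9 -0.3] open mm 58.9 j [  0.9  18.2  88.4   0.   73.3 112.4]
top peg 25 39.6 0.1098
top peg 23 309.8 0.1102
top peg 26 129.7 0.109
top peg 25 220.2 0.1097
top steel 20 174.7 0.1409
nose 62 174.38877570237293 171.07153759138018 177.76332248326338
```

View pics/t2.png

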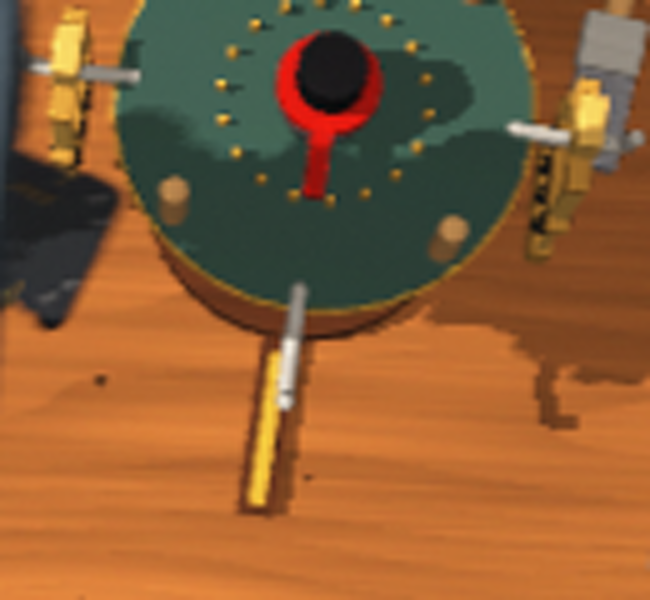

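Call:
drive_tool:
  commands:
    - {"dx":-0.85,"dy":-0.2,"dz":-0.9,"wx":0,"wy":0,"wz":0,"grip":60}
    - {"dx":-0.85,"dy":-0.2,"dz":-0.9,"wx":0,"wy":0,"wz":0,"grip":60}
    - {"dx":-0.85,"dy":0,"dz":-1,"wx":0,"wy":0,"wz":0,"grip":60}
    - {"dx":-0.85,"dy":0,"dz":-1,"wx":0,"wy":0,"wz":0,"grip":60}
    - {"dx":0,"dy":0,"dz":0,"wx":0,"wy":-0.11,"wz":0,"grip":60}
    - {"dx":0,"dy":0,"dz":0,"wx":0,"wy":-0.11,"wz":0,"grip":60}
    - {"dx":0,"dy":0,"dz":0,"wx":0,"wy":-0.11,"wz":0,"grip":60}
    - {"dx":0,"dy":0,"dz":0,"wx":0,"wy":-0.07,"wz":0,"grip":60}

```text
time_s: 11.22
position: [0.4344, 0.3004, 0.3438]
tcp_rot: [[0.249, -0.0, 0.969], [-0.969, -0.0, 0.249], [0.0, -1.0, -0.0]]
force: [-0.2, 0.4, 1.1]
opening: 0.687
```

```bash
python3 - <<'E'
from h import *
delta([.4735,.3168,.30])
p,d,c=cap("wrist");save(p,"w3");P=cloud(d,c);np.savez("w3",p=p,d=d,P=P)
X,Y,Z=P[...,0],P[...,1],P[...,2]
near=(abs(X-.4735)<.07)&(abs(Y-.3168)<.07)
for n,a,b in(("grip",.2,.21),("cross",.168,.18),("wall",.029,.036)):
    m=near&(Z>a)&(Z<b);q=P[m][:,:2].astype(np.float32)
    if len(q)>10: print(n,len(q),q.mean(0),cv2.minAreaRect(q*1000))
T=np.load("top.npz")
E
```

```text
t 11.22 pos [0.4344 0.3004 0.3438] xyaw -75.6 ydown [-0. -0. -1.] tool delta /4cm [-0.153  1.094  1.048] F [-0.2  0.4  1.1] open mm 59.8 j [22.5 16.5 88.3 -0.  75.2 98.1]
grip 765 [0.47415856 0.31831115] ((473.8897705078125, 318.27105712890625), (16.102588653564453, 29.900588989257812), 16.791709899902344)
cross 664 [0.47451076 0.31761956] ((474.3691711425781, 318.64013671875), (14.970926284790039, 67.37370300292969), 16.63008689880371)
wall 1151 [0.4846789  0.31778085] ((473.8303527832031, 318.454833984375), (41.00600051879883, 111.64495086669922), 16.720109939575195)
```

View pics/w3.png

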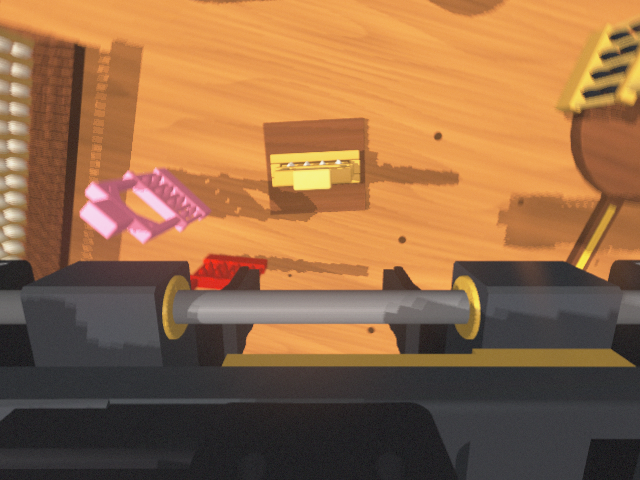

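Call:
drive_tool:
  commands:
    - {"dx":-0.1,"dy":0,"dz":0.54,"wx":0,"wy":0,"wz":0,"grip":60}
    - {"dx":-0.09,"dy":0,"dz":0.53,"wx":0,"wy":-0.026,"wz":0,"grip":60}
    - {"dx":0,"dy":0.9,"dz":0,"wx":0,"wy":0,"wz":0,"grip":60}
    - {"dx":0,"dy":0.9,"dz":0,"wx":0,"wy":0,"wz":0,"grip":60}
    - {"dx":0,"dy":0.6,"dz":0,"wx":0,"wy":0,"wz":0,"grip":60}
    - {"dx":0,"dy":0,"dz":0,"wx":0,"wy":0,"wz":0,"grip":60}

```text
time_s: 12.02
position: [0.4729, 0.3177, 0.2458]
tcp_rot: [[0.283, -0.005, 0.959], [-0.959, -0.002, 0.283], [0.001, -1.0, -0.005]]
force: [0.3, -0.1, 0.2]
opening: 0.688
```

```bash
python3 - <<'E'
from h import *
delta([.474,.3184,.201])
E
```

```text
t 12.03 pos [0.4729 0.3177 0.2458] xyaw -73.56 ydown [-0.005 -0.002 -1.   ] tool delta /4cm [-0.011  1.12   0.037] F [ 0.3 -0.1  0.2] open mm 59.9 j [22.7 26.  89.9 -0.  64.4 96.2]
```

Call:
drive_tool:
  commands:
    - {"dx":-0.01,"dy":0.6,"dz":0.03,"wx":0,"wy":0,"wz":0,"grip":60}
    - {"dx":0,"dy":0.52,"dz":0,"wx":0,"wy":0,"wz":0,"grip":50}
    - {"dx":0,"dy":0,"dz":0,"wx":0,"wy":0,"wz":0,"grip":40}
    - {"dx":0,"dy":0,"dz":0,"wx":0,"wy":0,"wz":0,"grip":25}
    - {"dx":0,"dy":0,"dz":0,"wx":0,"wy":0,"wz":0,"grip":20}
    - {"dx":0,"dy":0,"dz":0,"wx":0,"wy":0,"wz":0,"grip":20}
    - {"dx":0,"dy":0,"dz":0,"wx":0,"wy":0,"wz":0,"grip":20}
    - {"dx":0,"dy":0,"dz":0,"wx":0,"wy":0,"wz":0,"grip":20}

```text
time_s: 13.02
position: [0.4763, 0.3193, 0.2044]
tcp_rot: [[0.284, 0.003, 0.959], [-0.959, 0.001, 0.284], [0.0, -1.0, 0.003]]
force: [0.0, -1.4, 5.7]
opening: 0.343
```

Call:
drive_tool:
  commands:
    - {"dx":0,"dy":-0.5,"dz":0,"wx":0,"wy":0,"wz":0,"grip":20}
    - {"dx":0,"dy":-0.6,"dz":0,"wx":0,"wy":0,"wz":0,"grip":20}
    - {"dx":0,"dy":-0.6,"dz":0,"wx":0,"wy":0,"wz":0,"grip":20}
    - {"dx":0,"dy":-0.5,"dz":0,"wx":0,"wy":0,"wz":0,"grip":20}
    - {"dx":0,"dy":0,"dz":0,"wx":0,"wy":0,"wz":0,"grip":20}

```text
time_s: 13.65
position: [0.4758, 0.3195, 0.2921]
tcp_rot: [[0.284, 0.003, 0.959], [-0.959, 0.002, 0.284], [-0.001, -1.0, 0.003]]
force: [-0.5, 0.4, -2.2]
opening: 0.339
```

```bash
python3 - <<'E'
from h import *
delta([.4175,-.071,.287])
p,d,c=cap("scene");P=cloud(d,c);X,Y,Z=[P[...,i] for i in range(3)]
s=bot.read_state()["position"]
m=(np.hypot(X-s[0],Y-s[1])<.06)&(Z<.22)&(Z>.06)
print(m.sum(),P[m][:,2].min(),P[m].mean(0))
E
```

```text
t 13.65 pos [0.4758 0.3195 0.2921] xyaw -73.48 ydown [ 0.003  0.002 -1.   ] tool delta /4cm [ 8.946  0.109 -4.174] F [-0.5  0.4 -2.2] open mm 29.5 j [22.7 23.1 86.6  0.  70.1 96.2]
419 0.09742964335768478 [0.47956234 0.30791026 0.16130714]
```

Call:
drive_tool:
  commands:
    - {"dx":0.5,"dy":0,"dz":-0.6,"wx":0,"wy":0,"wz":0,"grip":20}
    - {"dx":0.95,"dy":0,"dz":-0.6,"wx":0,"wy":0,"wz":0,"grip":20}
    - {"dx":1,"dy":0,"dz":-0.6,"wx":0,"wy":0,"wz":0,"grip":20}
    - {"dx":1,"dy":0,"dz":-0.6,"wx":0,"wy":0,"wz":0,"grip":20}
    - {"dx":1,"dy":0,"dz":-0.5,"wx":0,"wy":0,"wz":0,"grip":20}
    - {"dx":1,"dy":0,"dz":-0.5,"wx":0,"wy":0,"wz":0,"grip":20}
    - {"dx":1,"dy":0,"dz":-0.4,"wx":0,"wy":0,"wz":0,"grip":20}
    - {"dx":1,"dy":0,"dz":-0.4,"wx":0,"wy":0,"wz":0,"grip":20}

```text
time_s: 14.7
position: [0.3977, -0.0153, 0.2898]
tcp_rot: [[0.284, -0.002, 0.959], [-0.959, 0.001, 0.284], [-0.002, -1.0, -0.002]]
force: [0.8, -0.3, -1.1]
opening: 0.339
```

Call:
drive_tool:
  commands:
    - {"dx":0.9,"dy":0,"dz":0,"wx":0,"wy":0.08,"wz":0,"grip":20}
    - {"dx":0.55,"dy":0,"dz":0,"wx":0,"wy":0.08,"wz":0,"grip":20}
    - {"dx":0,"dy":0,"dz":0,"wx":0,"wy":0.085,"wz":0,"grip":20}
    - {"dx":0,"dy":0,"dz":0,"wx":0,"wy":0,"wz":0,"grip":20}

```text
time_s: 15.2
position: [0.4118, -0.0705, 0.2897]
tcp_rot: [[-0.096, -0.003, 0.995], [-0.995, 0.002, -0.096], [-0.001, -1.0, -0.003]]
force: [-0.1, -0.3, -1.3]
opening: 0.337
```

```bash
python3 - <<'E'
from turn import *
delta([.4175,-.071,.287])
p,P=pegs("top")
p,d,c=cap("scene");P=cloud(d,c);X,Y,Z=[P[...,i] for i in range(3)]
s=bot.read_state()["position"]
m=(np.hypot(X-s[0],Y-s[1])<.06)&(Z<.23)&(Z>.06)
q=P[m];print(m.sum(),q[:,2].min())
h=q[(q[:,2]<.13)];print(cv2.minAreaRect((h[:,:2]*1000).astype(np.float32)))
save(p[120:400,130:480] if 0 else cv2.resize(p[180:380,180:400],None,fx=3,fy=3),"s3")
E
```

```text
t 15.2 pos [ 0.4118 -0.0705  0.2897] xyaw -95.49 ydown [-0.003  0.002 -1.   ] tool delta /4cm [-0.     0.068  0.143] F [-0.1 -0.3 -1.3] open mm 29.3 j [-25.1  10.4 106.5   0.   63.2  70.4]
top peg 23 39.7 0.11
top peg 26 310.0 0.1102
top peg 26 129.7 0.1089
top peg 25 220.2 0.1099
884 0.09484363860961968
((410.15826416015625, -72.27400207519531), (83.9102783203125, 15.573005676269531), 85.02770233154297)
```

View pics/s3.png

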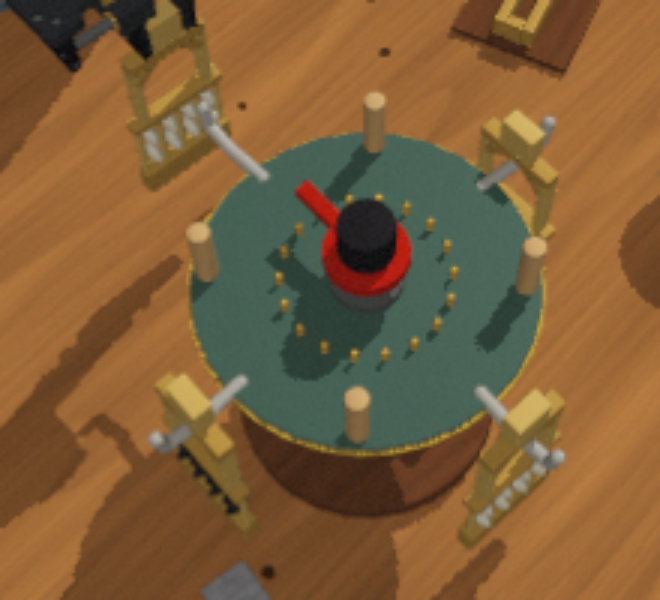

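Call:
drive_tool:
  commands:
    - {"dx":0,"dy":0.07,"dz":0.2,"wx":0,"wy":0,"wz":0,"grip":20}
    - {"dx":0,"dy":0,"dz":0.3,"wx":0,"wy":0,"wz":0,"grip":20}
    - {"dx":0,"dy":0,"dz":0.35,"wx":0,"wy":0,"wz":0,"grip":20}
    - {"dx":0,"dy":0,"dz":0.35,"wx":0,"wy":0,"wz":0,"grip":20}
    - {"dx":0,"dy":0,"dz":0.3,"wx":0,"wy":0,"wz":0,"grip":20}
    - {"dx":0,"dy":0,"dz":0.27,"wx":0,"wy":0,"wz":0,"grip":20}
    - {"dx":0,"dy":0,"dz":0,"wx":0,"wy":0,"wz":0,"grip":20}

```text
time_s: 16.18
position: [0.4841, -0.0776, 0.2881]
tcp_rot: [[-0.096, 0.0, 0.995], [-0.995, -0.0, -0.096], [0.0, -1.0, 0.0]]
force: [-0.4, -0.1, -1.1]
opening: 0.341
```

```bash
python3 - <<'E'
from turn import *
delta([.6315-.1493,-.0921+.0146,.249])
pegs("top")
p,d,c=cap("scene")
save(cv2.resize(p[180:380,180:400],None,fx=3,fy=3),"s4")
E
```

```text
t 16.18 pos [ 0.4841 -0.0776  0.2881] xyaw -95.51 ydown [ 0. -0. -1.] tool delta /4cm [ 0.001  0.977 -0.047] F [-0.4 -0.1 -1.1] open mm 29.7 j [-22.2  16.6  97.9  -0.   65.5  73.3]
top peg 24 39.5 0.1101
top peg 26 310.2 0.1098
top peg 24 129.4 0.1098
```

View pics/s4.png

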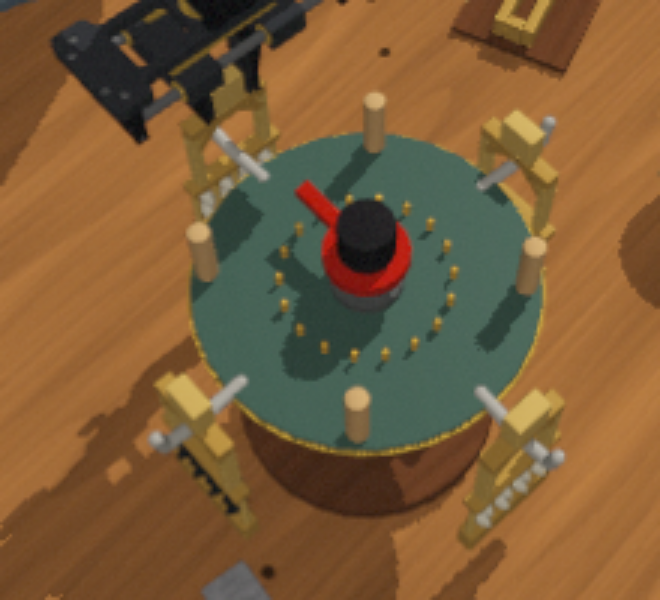

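Call:
drive_tool:
  commands:
    - {"dx":0,"dy":0.25,"dz":-0.04,"wx":0,"wy":0,"wz":0,"grip":20}
    - {"dx":0,"dy":0.25,"dz":0,"wx":0,"wy":0,"wz":0,"grip":20}
    - {"dx":0,"dy":0.2,"dz":0,"wx":0,"wy":0,"wz":0,"grip":20}
    - {"dx":0,"dy":0.15,"dz":0,"wx":0,"wy":0,"wz":0,"grip":20}
    - {"dx":0,"dy":0,"dz":0,"wx":0,"wy":0,"wz":0,"grip":20}
    - {"dx":0,"dy":0,"dz":0,"wx":0,"wy":0,"wz":0,"grip":20}

```text
time_s: 17.02
position: [0.4819, -0.0774, 0.2543]
tcp_rot: [[-0.096, 0.001, 0.995], [-0.995, -0.0, -0.096], [0.0, -1.0, 0.001]]
force: [-0.5, 1.0, -1.9]
opening: 0.342
```

Call:
drive_tool:
  commands:
    - {"dx":0,"dy":0.07,"dz":0,"wx":0,"wy":0,"wz":0,"grip":20}
    - {"dx":0,"dy":0.06,"dz":0,"wx":0,"wy":0,"wz":0,"grip":20}
    - {"dx":0,"dy":0,"dz":0,"wx":0,"wy":0,"wz":0,"grip":20}

```text
time_s: 17.4
position: [0.482, -0.0775, 0.2503]
tcp_rot: [[-0.096, 0.001, 0.995], [-0.995, -0.001, -0.096], [0.001, -1.0, 0.002]]
force: [-1.0, 0.9, 7.2]
opening: 0.342
```

Call:
drive_tool:
  commands:
    - {"dx":0,"dy":0,"dz":0,"wx":0,"wy":0,"wz":0,"grip":46}
    - {"dx":0,"dy":0,"dz":0,"wx":0,"wy":0,"wz":0,"grip":46}
    - {"dx":0,"dy":0,"dz":0,"wx":0,"wy":0,"wz":0,"grip":46}
    - {"dx":0,"dy":-0.5,"dz":0,"wx":0,"wy":0,"wz":0,"grip":46}
    - {"dx":0,"dy":-0.9,"dz":0,"wx":0,"wy":0,"wz":0,"grip":46}
    - {"dx":0,"dy":-0.9,"dz":0,"wx":0,"wy":0,"wz":0,"grip":46}
    - {"dx":0,"dy":0,"dz":-0.9,"wx":0,"wy":0,"wz":0,"grip":30}
    - {"dx":0,"dy":0,"dz":-0.9,"wx":0,"wy":0,"wz":0,"grip":10}

```text
time_s: 18.4
position: [0.4093, -0.0703, 0.3412]
tcp_rot: [[-0.096, 0.001, 0.995], [-0.995, -0.0, -0.096], [0.0, -1.0, 0.001]]
force: [0.2, -0.5, 0.2]
opening: 0.383
```

```bash
python3 - <<'E'
from turn import *
delta([.6315,-.0921,.36])
pegs("top")
p,d,c=cap("scene");P=cloud(d,c);C=np.array([.6315,-.0921])
r=P[...,:2]-C;a=np.degrees(np.arctan2(r[...,1],r[...,0]))%360;rr=np.hypot(r[...,0],r[...,1])
m=(abs(a-174.5)<15)&(rr>.135)&(rr<.17)&(P[...,2]>.238)&(P[...,2]<.256);print("griptop",m.sum(),P[m].mean(0),a[m].mean(),rr[m].mean())
save(cv2.resize(p[180:380,180:400],None,fx=3,fy=3),"s5")
E
```

```text
t 18.4 pos [ 0.4093 -0.0703  0.3412] xyaw -95.5 ydown [ 0.001 -0.    -1.   ] tool delta /4cm [ 0.01  -0.467  5.581] F [ 0.2 -0.5  0.2] open mm 33.4 j [-25.2   6.4 102.3  -0.   71.2  70.3]
top peg 25 39.8 0.1098
top peg 26 310.0 0.1102
top peg 28 129.8 0.1092
top peg 24 220.1 0.1097
griptop 132 [ 0.48408591 -0.07958822  0.24884957] 175.13943766115688 0.14822199594090987
```

View pics/s5.png

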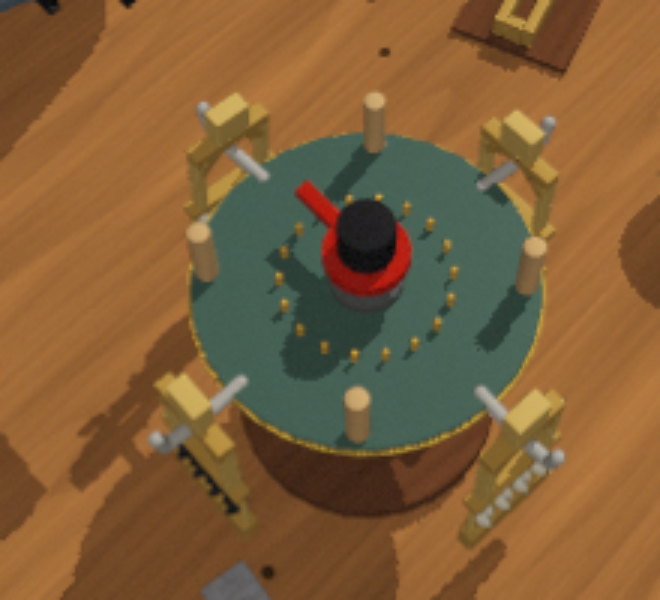

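Call:
drive_tool:
  commands:
    - {"dx":0,"dy":0,"dz":0.8,"wx":0,"wy":0,"wz":0,"grip":0}
    - {"dx":0,"dy":0,"dz":1,"wx":0,"wy":0,"wz":0,"grip":0}
    - {"dx":0,"dy":0,"dz":1,"wx":0,"wy":0,"wz":0,"grip":0}
    - {"dx":0,"dy":0,"dz":1,"wx":0,"wy":0,"wz":0,"grip":0}
    - {"dx":0,"dy":0,"dz":1,"wx":0,"wy":0,"wz":0,"grip":0}
    - {"dx":0,"dy":0,"dz":0.78,"wx":0,"wy":0,"wz":0,"grip":0}
    - {"dx":0,"dy":0.5,"dz":0,"wx":0,"wy":0,"wz":0,"grip":0}
    - {"dx":0,"dy":0,"dz":0,"wx":0,"wy":0,"wz":0,"grip":0}

```text
time_s: 19.5
position: [0.6318, -0.0915, 0.3184]
tcp_rot: [[-0.096, -0.005, 0.995], [-0.995, 0.002, -0.096], [-0.001, -1.0, -0.005]]
force: [-0.6, 0.2, -0.0]
opening: 0.004
```

Call:
drive_tool:
  commands:
    - {"dx":0,"dy":0.15,"dz":0,"wx":0,"wy":0,"wz":0,"grip":0}
    - {"dx":0,"dy":0.15,"dz":0,"wx":0,"wy":0,"wz":0,"grip":0}
    - {"dx":0,"dy":0.15,"dz":0,"wx":0,"wy":0,"wz":0,"grip":0}
    - {"dx":0,"dy":0.15,"dz":0,"wx":0,"wy":0,"wz":0,"grip":0}
    - {"dx":0,"dy":0.1,"dz":0,"wx":0,"wy":0,"wz":0,"grip":0}
    - {"dx":0,"dy":0,"dz":0,"wx":0,"wy":0,"wz":0,"grip":0}
    - {"dx":0,"dy":0,"dz":0,"wx":0,"wy":0,"wz":0,"grip":0}

```text
time_s: 20.38
position: [0.6322, -0.0919, 0.2926]
tcp_rot: [[-0.096, 0.0, 0.995], [-0.995, 0.0, -0.096], [-0.0, -1.0, 0.0]]
force: [1.8, -0.6, 2.4]
opening: 0.005
```

Call:
drive_tool:
  commands:
    - {"dx":0,"dy":0.06,"dz":0,"wx":0,"wy":0,"wz":0,"grip":0}
    - {"dx":0,"dy":0.05,"dz":0,"wx":0,"wy":0,"wz":0,"grip":0}
    - {"dx":0,"dy":0,"dz":0,"wx":0,"wy":0,"wz":0,"grip":0}

```text
time_s: 20.75
position: [0.6323, -0.0919, 0.2903]
tcp_rot: [[-0.096, 0.001, 0.995], [-0.995, -0.001, -0.096], [0.001, -1.0, 0.002]]
force: [-2.5, 0.2, 9.0]
opening: 0.008
```

Call:
drive_tool:
  commands:
    - {"dx":0,"dy":0.05,"dz":0,"wx":0,"wy":0,"wz":0,"grip":0}
    - {"dx":0,"dy":0,"dz":0,"wx":0,"wy":0,"wz":0,"grip":0}
    - {"dx":0,"dy":0,"dz":0,"wx":0,"wy":0,"wz":0,"grip":0}

```text
time_s: 21.12
position: [0.6323, -0.0919, 0.2903]
tcp_rot: [[-0.096, 0.003, 0.995], [-0.995, -0.001, -0.096], [0.001, -1.0, 0.003]]
force: [-3.6, 1.1, 15.7]
opening: 0.006
```

Call:
drive_tool:
  commands:
    - {"dx":0,"dy":0.05,"dz":0,"wx":0,"wy":0,"wz":0,"grip":0}
    - {"dx":0,"dy":0,"dz":0,"wx":0,"wy":0,"wz":0,"grip":0}

```text
time_s: 21.38
position: [0.6323, -0.0919, 0.2902]
tcp_rot: [[-0.096, 0.004, 0.995], [-0.995, -0.002, -0.096], [0.001, -1.0, 0.004]]
force: [-5.5, 1.5, 22.6]
opening: 0.005
```

Call:
drive_tool:
  commands:
    - {"dx":0,"dy":-0.8,"dz":0,"wx":0,"wy":0,"wz":0,"grip":0}
    - {"dx":0,"dy":-1,"dz":0,"wx":0,"wy":0,"wz":0,"grip":0}
    - {"dx":0,"dy":-1,"dz":-0.6,"wx":0,"wy":0,"wz":0,"grip":0}
    - {"dx":-0.9,"dy":0,"dz":-1,"wx":0,"wy":0,"wz":0,"grip":0}
    - {"dx":-1,"dy":0,"dz":-1,"wx":0,"wy":0,"wz":0,"grip":0}
    - {"dx":-1,"dy":0,"dz":-0.5,"wx":0,"wy":0,"wz":0,"grip":0}
    - {"dx":-1,"dy":0,"dz":0,"wx":0,"wy":0,"wz":0,"grip":0}
    - {"dx":0,"dy":0,"dz":0,"wx":0,"wy":0,"wz":0,"grip":0}

```text
time_s: 22.38
position: [0.5227, 0.0776, 0.396]
tcp_rot: [[-0.092, -0.002, 0.996], [-0.996, 0.001, -0.092], [-0.0, -1.0, -0.002]]
force: [-0.6, -0.4, 0.3]
opening: 0.002
```

```bash
python3 - <<'E'
from turn import *
delta([.6315,-.0921,.36])
p,P=pegs("top")
R=p[...,0];r=np.hypot(P[...,0]-.6315,P[...,1]+.0921)
k=(r<.018)&(R<60)&(P[...,2]>.25)&(P[...,2]<.3);print("knob z",k.sum(),np.median(P[k][:,2]))
k=(r<.07)&(R>150)&(p[...,1]<60);print("red z",k.sum(),np.median(P[k][:,2]))
p2,d,c=cap("scene")
save(np.hstack([cv2.resize(p2[180:380,180:400],(440,400)),cv2.resize(p[190:310,290:400],(360,400))]),"s6")
E
```

```text
t 22.38 pos [0.5227 0.0776 0.396 ] xyaw -95.3 ydown [-0.002  0.001 -1.   ] tool delta /4cm [3.974 0.892 3.101] F [-0.6 -0.4  0.3] open mm 0.2 j [-3.7 14.2 83.4  0.  82.5 91.6]
top peg 24 39.7 0.1101
top peg 26 310.0 0.1102
top peg 26 220.1 0.1096
knob z 132 0.2685209143054893
red z 139 0.23417698947559765
```

View pics/s6.png

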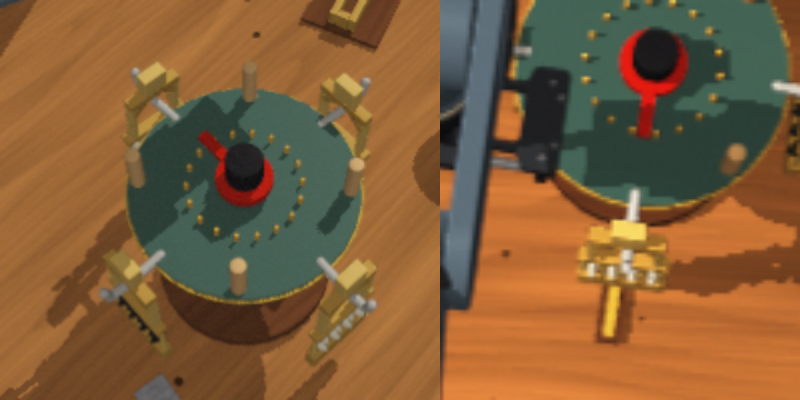

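Knob is down (0.2685 m), the rack hangs, the hook is over the pointer and the robot is clear.

```bash
python3 -c "
from h import *
print(workorder.hand_in())"
```

```text
the job is handed in; nothing more can be done
None
```

The job is done and handed in at about 22.5 s of robot time. I pulled the knob fully up, turned the carousel about 96° clockwise by one peg, hung the fresh rack on the empty hook and let go. Then I pushed the knob back down.

- **Knob:** its top measures 268.5 mm above the table, matching 268 mm for fully down. At the end it did not move further under about 23 N.
- **Hook over pointer:** the pegs put the hook at about 174.9° and the pointer at about 174.4°, so they agree to about 0.5°. That is roughly the measuring accuracy.
- **Rack:** it hangs with its grip top at 249 mm, as it should when seated on the hook. The last picture shows it hanging over the pointer.
- **Everything else:** the arm was clear with about zero force. In the last crops I looked at, the three full racks were still in place. I did not re-check the other objects on the table with a full view at the end, but the arm did not go near them after the first move.

No check failed. The one disagreement was the scene camera's angles, which differed from the top camera's by 1–2°; I used the top camera's. I viewed 10 pictures, one of them wasted after a refused move call.

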